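Zero the cell counter with its two-key chord and tally the first cell

TASK

Zero the cell counter for a new smear: with both fingertips press the second and fourth of its five keys (counted from the left) fully down together, hold them down for two seconds, and let them up. Then tap the leftmost key fully down, alone, to tally the first cell, and draw back. Do not press the middle or the rightmost key, pick nothing up, and leave the counter and everything else standing where it is.

Things in the scene. Friction and masses are not known exactly. Their poses are not given: they have to be found in the camera images.
- counter: grey cell counter, loose, 0.3 to 0.55 kg, 90 (x) by 150 (y, -69 to 81) by 45 mm high. Origin under it, z up, +x to its rear, +y to its left as seen by the robot, which it faces. Five keys in a row along y near the front edge, 28 mm apart, 20 wide, 22 deep, 8 mm gaps. Deck round the keys 22 mm high; behind x = -15 it slopes up to the display. Left of it 80 mm are free of things over 20 mm high
- key1_top (a point): centre of the top of the leftmost key; moves down with the key. Axes as the counter's. Up, it lies 26.5 mm above the table; the key top leans 8 degrees to the front: rear edge 28 mm, front edge 25 mm high
- counter_key1 (a joint): travel of the leftmost key, m: 0 up, 0.0035 fully down. It slides straight down against a spring, about 8 N at the bottom (2.3 N per mm), and springs back up when let go
- key2_top (a point): centre of the top of the second key from the left; moves down with the key. Axes as the counter's. Up, it lies 26.5 mm above the table; the key top leans 8 degrees to the front: rear edge 28 mm, front edge 25 mm high
- counter_key2 (a joint): travel of the second key from the left, m: 0 up, 0.0035 fully down. It slides straight down against a spring, about 8 N at the bottom (2.3 N per mm), and springs back up when let go
- key3_top (a point): centre of the top of the middle key; moves down with the key. Axes as the counter's. Up, it lies 26.5 mm above the table; the key top leans 8 degrees to the front: rear edge 28 mm, front edge 25 mm high
- counter_key3 (a joint): travel of the middle key, m: 0 up, 0.0035 fully down. It slides straight down against a spring, about 8 N at the bottom (2.3 N per mm), and springs back up when let go
- key4_top (a point): centre of the top of the fourth key from the left; moves down with the key. Axes as the counter's. Up, it lies 26.5 mm above the table; the key top leans 8 degrees to the front: rear edge 28 mm, front edge 25 mm high
- counter_key4 (a joint): travel of the fourth key from the left, m: 0 up, 0.0035 fully down. It slides straight down against a spring, about 8 N at the bottom (2.3 N per mm), and springs back up when let go
- key5_top (a point): centre of the top of the rightmost key; moves down with the key. Axes as the counter's. Up, it lies 26.5 mm above the table; the key top leans 8 degrees to the front: rear edge 28 mm, front edge 25 mm high
- counter_key5 (a joint): travel of the rightmost key, m: 0 up, 0.0035 fully down. It slides straight down against a spring, about 8 N at the bottom (2.3 N per mm), and springs back up when let go
- timer: digital timer, white, 62 mm square, 20 mm high, in front of the counter; loose bystander, origin at its underside
- petri_dish: clear round dish, 59 mm across, 14 mm high, behind the counter's left end; loose bystander, origin at its underside
- cotton_jar: clear jar with a knobbed lid, 74 mm across, 107 mm high, near the wall; loose bystander, origin at its underside
- gel_bottle: bottle, 58 mm across, 153 mm high, near the wall; loose bystander, origin at its underside
- marker: marker pen lying flat, 131 x 14 x 16 mm, at the back; loose bystander, origin at its underside
- stain_bottle: small bottle, 46 mm across, 98 mm high, at the back; loose bystander, origin at its underside

How it is judged:
On the way, in this order (a step that is already met when the one before it is completed fails the run):
1. the second and fourth keys are held down together for 1.5 s, the other keys up (value of joint each of counter_key2, counter_key4 above 0.0027 m and value of joint each of counter_key1, counter_key3, counter_key5 below 0.001 m), for 1.5 s.
2. both keys are let up again (value of joint each of counter_key1, counter_key2, counter_key3, counter_key4, counter_key5 below 0.001 m), for 0.1 s.
3. the leftmost key alone is pressed down (value of joint counter_key1 above 0.0027 m and value of joint each of counter_key2, counter_key3, counter_key4, counter_key5 below 0.001 m), for 0.1 s.
At the end, for the whole second after the job is handed in: All five keys are up (within 1 mm), and the counter stands flat and at rest; it and each bystander are within 25 mm of where they began (all of step 2 and distance of each of counter, timer, petri_dish, cotton_jar, gel_bottle, marker, stain_bottle from where it was at the start of the episode below 0.025 m and angle between counter's own z axis and vertical below 0.05 rad and linear speed of counter below 0.02 m/s); the robot touches nothing.
It fails at once if the middle or the rightmost key is pressed (value of joint any of counter_key3, counter_key5 above 0.002 m).
It fails at once if one key of the pair is fully down while the other is not pressed at all ((value of joint counter_key2 above 0.003 m and value of joint counter_key4 below 0.0004 m) or (value of joint counter_key4 above 0.003 m and value of joint counter_key2 below 0.0004 m)).
It fails at once if the leftmost key is pressed together with another (value of joint counter_key1 above 0.002 m and value of joint any of counter_key2, counter_key4 above 0.002 m).
It fails at once if the counter is lifted, tipped or pushed away by more than 25 mm (distance of counter from where it was at the start of the episode above 0.025 m or height (world z) of counter above 0.012 m or angle between counter's own z axis and vertical above 0.15 rad).
It fails at once if a bystander is moved by more than 25 mm (distance of any of timer, petri_dish, cotton_jar, gel_bottle, marker, stain_bottle from where it was at the start of the episode above 0.025 m).
It also fails if it takes over 42 s, if anything falls off the work surface, if the arm or the gripper's body presses on something with over 40 N, if the wrist force passes 120 N, or if a joint passes its speed limit or range.

ROBOT

A 6-joint arm with a two-finger parallel gripper is mounted at the origin on a cart in front of the work surface, level with it; the furniture and walls round the work are solid. World frame = base frame: x ahead of the robot, y to its left, z up, the work surface at z = 0. Lengths are in m, angles in rad, forces in N, time in s.
With the tool pointing down it reaches from about 0.375 to 0.9 m from the base axis. Payload 3.1 kg.
Tool frame: the origin (TCP) lies on the centre line of the jaws, within the pads' length; the fingertips stand 19 mm ahead of it and the grasp point (between the pads) is the TCP; z points along the fingers, y is the line along which they close (so a half turn about z gives the same grasp; the last joint's range is limited). The gripper opens to 85 mm and grips with 20 to 120 N. Pads are 22 mm wide; open, the fingers measure 114 mm over their backs; the gripper's body (76 mm by 85 mm) begins 54 mm behind the grasp point. The pads swing forward as they close: fully open they stand 13 mm farther back than shut.
Start: joints at [-1.387, 0.527, 1.433, -0, 1.181, -0.178], TCP at [0.221, -0.585, 0.25] pointing down, gripper open.
Joint ranges: [-3.08, 3.08], [-0.75, 2.2], [0.22, 2.44], [-1.43, 4.57], [0, 2.65], [-2.85, 2.85]. Speed limits (rad/s): [2.79, 2.79, 3.14, 3.14, 3.14, 3.14].

INTERFACE

Orientations are given as a unit quaternion [x, y, z, w].
In Python, from station import manip gives the robot as it stands.
- The arm moves only by the tool servo_tool, never from a script. Its argument "rows" is a list that holds one entry, the list of rows, each a list of 7 numbers: the turn, a rotation vector about the tool's x, y, z in degrees, then the shift along the tool's x, y, z in m, then the gripper command: -1 is shut, 1 is fully open, values between are in proportion. In form: [[[wx, wy, wz, tx, ty, tz, jaw], ...]]. A call has 1 to 8 rows; each row shifts and turns the commanded pose from where the row before left it, along the tool's axes as they then stand; what a row does not reach is not made up. A row lasts 1/12 s, in which the tool goes at most 41.7 mm and 7.16 degrees, less where a joint would pass 70% of its speed; a pose out of reach is approached as far as the arm can. A call is refused whole if a number of a shift passes 0.0417 or a number of a turn 7.16, either way. A call with a gripper value outside its range is refused whole. The fingers move at their own pace and stop on an object; "squeeze" is the grip in N (left out, the last holds). Time passes only in rows, so rows that do not move let the fingers close. It gives the time, the measured TCP pose, the force, the opening and the grip force at its end, in the units of the state.
- manip.sense(): the state, without advancing time (a new reading comes with each control period).
- manip.snapshot(name): name is "side" or "top"; returns the picture (420x560x3 uint8, blue, green, red); there is no depth.
- manip.camera_info(name): a dict with "K" (3x3 intrinsics, pixels), "camera_from_world" (4x4, takes a point from world to camera coordinates). Camera axes: x right, y down, z forward; pixel columns grow to the right and rows downward; lengths in m; the calibration is good to about 2 mm. A picture is of the moment at which its call begins. camera_info takes no time and is no camera call.
- manip.sign_off(): hands the job in; it is judged then, once.
The state is a dict: "t": time; "q": joint angles; "qd": joint speeds; "tau": joint torques, N m; "tcp_pos": TCP position; "tool_rot": TCP orientation; "force": force on the tool from outside, world axes, zero at the start; "ft_torque": the same for the moment, N m; "finger_gap": opening from 0.0 (shut) to 1.0 (fully open); "gripper_force": force on a finger pad.
Only numpy, scipy, OpenCV 4.12 (cv2) and the standard library are available. Lean on these libraries where they do the work, as an engineer would, in place of code of your own. Each camera call takes 0.05 s, during which the arm holds its last target. There are 200 camera calls.

## Working session

There is one attempt and no reset: what is moved stays moved. The work goes in short steps, Python scripts to look and compute and a tool call to move; the robot and the scene stay as the last step left them, time stands still between calls to the robot, and variables do not carry over. Pictures are saved under pics/ and viewed, at most 10 in all, crops included, and the job is handed in when it is done.

Besides the shell and the picture viewer there is one more tool, called after "Call:" by a JSON object that holds its "fn" and its "kwargs". servo_tool: Moves the arm, as the interface text tells. Its arguments: {"type":"object","properties":{"rows":{"type":"array","items":{"type":"array","items":{"type":"array","items":{"type":"number"}}}},"squeeze":{"type":"number"}},"required":["rows"]}

```bash
mkdir -p pics; python3 - <<'E'
from station import manip
import cv2
s=manip.sense();print({k:s[k] for k in('t','tcp_pos','tool_rot','finger_gap','force')})
for n in('top','side'):
    cv2.imwrite(f'pics/{n}0.png',manip.snapshot(n)); c=manip.camera_info(n);print(n,c['K'],c['camera_from_world'])
E
```

```text
{'t': 0.0, 'tcp_pos': array([ 0.22111386, -0.58382834,  0.24931841]), 'tool_rot': array([ 9.83685571e-01,  1.79892870e-01,  1.59201383e-06, -1.11896214e-03]), 'finger_gap': 1.0016034748887968, 'force': array([-0.47677555,  0.37342204, -0.49415488])}
top [[406.59833337   0.         277.85103219]
 [  0.         406.59833337 201.94065754]
 [  0.           0.           1.        ]] [[ 3.06966383e-03 -9.99995143e-01  5.39462004e-04 -1.11420957e-01]
 [-9.76029781e-01 -3.11349332e-03 -2.17614735e-01  5.68415186e-01]
 [ 2.17615358e-01  1.41473100e-04 -9.76034598e-01  8.25236914e-01]
 [ 0.00000000e+00  0.00000000e+00  0.00000000e+00  1.00000000e+00]]
side [[396.86793486   0.         276.89440391]
 [  0.         396.86793486 215.36786785]
 [  0.           0.           1.        ]] [[ 0.98702891 -0.15923708  0.02043224 -0.5707175 ]
 [-0.07313693 -0.55929158 -0.82573841  0.05687089]
 [ 0.14291575  0.81353333 -0.56368307  0.86255348]
 [ 0.          0.          0.          1.        ]]
```

View pics/top0.png

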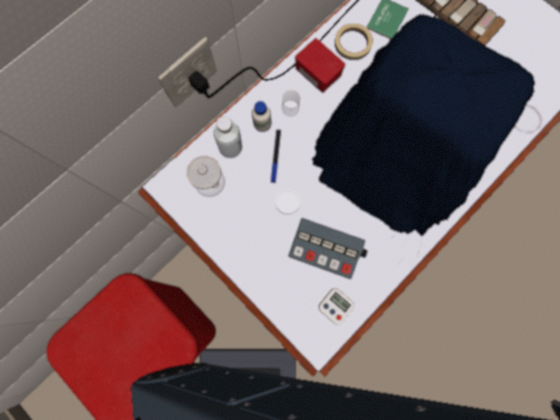

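View pics/side0.png

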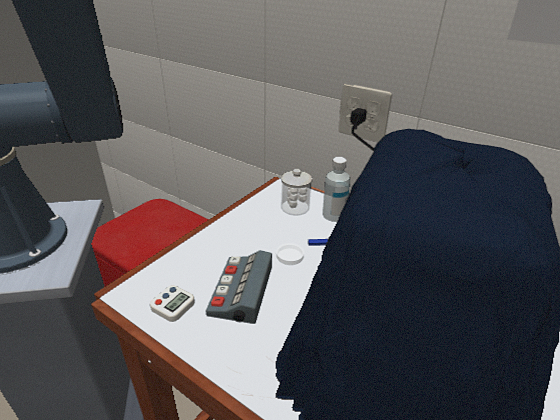

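The top view shows the counter at about (328,248), with its keys running from (299,251) to (347,268). The side view shows the keys from (236,260) to (218,300). I'll enlarge both.

```bash
python3 - <<'E'
import cv2,numpy as np
a=cv2.imread('pics/top0.png')[210:285,280:375];b=cv2.imread('pics/side0.png')[245:330,200:280]
a=cv2.resize(a,(760,600),interpolation=cv2.INTER_CUBIC)[:, :];b=cv2.resize(b,None,fx=7,fy=7,interpolation=cv2.INTER_CUBIC)
cv2.imwrite('pics/ctop.png',a);cv2.imwrite('pics/cside.png',b)
E
```

```text
(no output)
```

View pics/ctop.png

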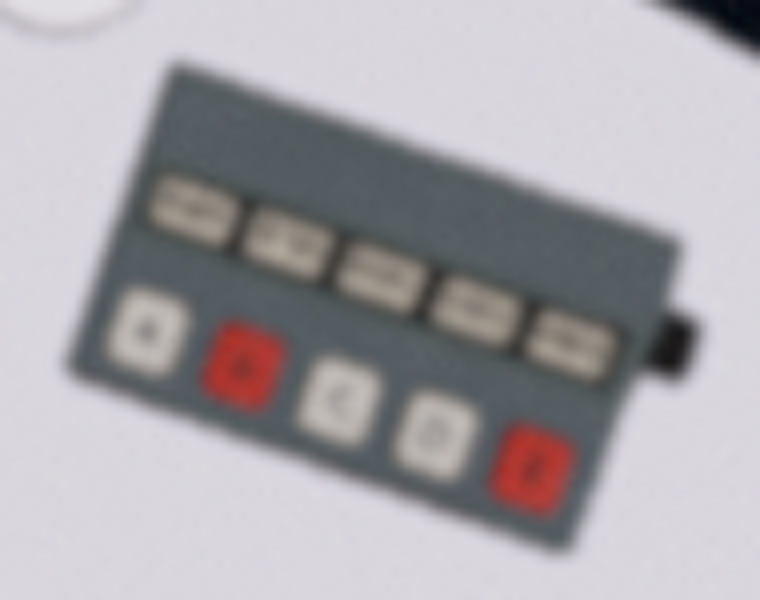

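View pics/cside.png

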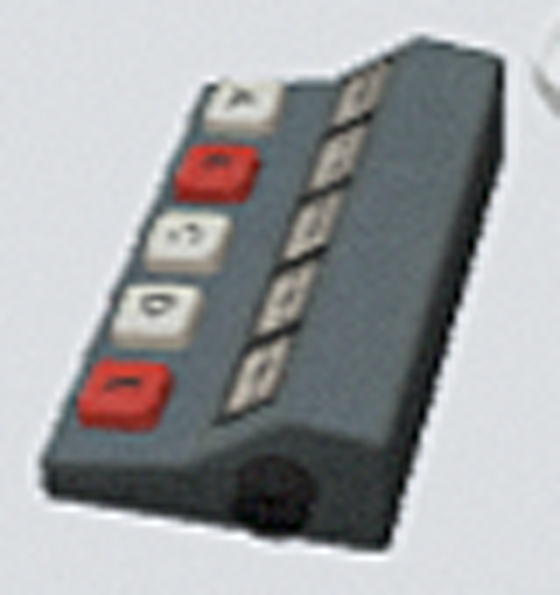

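```bash
cat > h.py <<'E'
import numpy as np
from station import manip
from scipy.spatial.transform import Rotation as R
def ray(n,uv,z):
    c=manip.camera_info(n);T=c['camera_from_world'];Rm=T[:3,:3];o=-Rm.T@T[:3,3]
    d=Rm.T@np.linalg.inv(c['K'])@np.array([*uv,1]);return o+d*(z-o[2])/d[2]
def proj(n,p):
    c=manip.camera_info(n);q=c['camera_from_world']@np.append(p,1);q=c['K']@q[:3];return q[:2]/q[2]
E
python3 - <<'E'
from h import *
t=np.array([(148,328),(244,366),(341,401),(436,436),(534,469)])
s=np.array([(243,99),(217,169),(187,237),(157,306),(125,384)])
T=np.array([ray('top',(p+.5)/8-.5+[280,210],.0265) for p in t]);S=np.array([ray('side',(p+.5)/7-.5+[200,245],.0265) for p in s])
for P in(T,S):
    P=P[:,:2];print(P.round(4).tolist());d=np.polyfit(range(5),P,1);print('pitch',np.hypot(*d[0]),'centre',P.mean(0),'yaw of +y dir',np.degrees(np.arctan2(-d[0][1],-d[0][0])))
s=manip.sense();print(R.from_quat(s['tool_rot']).as_matrix().round(3))
E
```

```text
[[0.4666, -0.1548], [0.4562, -0.1812], [0.4467, -0.2078], [0.4372, -0.2337], [0.4283, -0.2604]]
pitch 0.028054171602566194 centre [ 0.44698884 -0.20757083] yaw of +y dir 70.08543887434354
[[0.4671, -0.1528], [0.4579, -0.1813], [0.4482, -0.2072], [0.4391, -0.2319], [0.4299, -0.2583]]
pitch 0.02777732900212302 centre [ 0.44844293 -0.20631427] yaw of +y dir 70.40853082492544
[[ 0.935  0.354 -0.   ]
 [ 0.354 -0.935  0.002]
 [ 0.    -0.002 -1.   ]]
```

The two views agree within 2 mm, and the 28 mm pitch checks out. Key 3 is at about (0.4476, -0.207) and the counter's yaw is about -19.8°. I'll go above it with the jaws half closed so the tips are 56 mm apart.

Call:
{"fn": "servo_tool", "kwargs": {"rows": [[[0, 0, 0, 0.0214, -0.0171, 0, -0.02], [0, 0, 0, 0.0214, -0.0171, 0, -0.02], [0, 0, 0, 0.0214, -0.0171, 0, -0.02], [0, 0, 0, 0.0214, -0.0171, 0, -0.02], [0, 0, 0, 0.0214, -0.0171, 0, -0.02], [0, 0, 0, 0.0214, -0.0171, 0, -0.02], [0, 0, 0, 0.0214, -0.0171, 0, -0.02], [0, 0, 0, 0.0214, -0.0171, 0, -0.02]]]}}

```text
t: 0.77
tcp_pos: [0.3333, -0.3945, 0.25]
tool_rot: [0.984, 0.18, -0.0, -0.0]
force: [1.2, -0.1, -0.7]
finger_gap: 0.489
gripper_force: 0.0
```

Call:
{"fn": "servo_tool", "kwargs": {"rows": [[[0, 0, 0, 0.0214, -0.0171, 0, -0.02], [0, 0, 0, 0.0214, -0.0171, 0, -0.02], [0, 0, 0, 0.0214, -0.0171, 0, -0.02], [0, 0, 0, 0.0214, -0.0171, 0, -0.02], [0, 0, 0, 0.0214, -0.0171, 0, -0.02], [0, 0, 0, 0.0214, -0.0171, 0, -0.02], [0, 0, 0, 0.0214, -0.0171, 0, -0.02], [0, 0, 0, 0.0214, -0.0171, 0, -0.02]]]}}

```text
t: 1.43
tcp_pos: [0.4449, -0.206, 0.2501]
tool_rot: [0.984, 0.18, -0.0, -0.0]
force: [0.3, -0.8, 0.5]
finger_gap: 0.488
gripper_force: 0.0
```

Call:
{"fn": "servo_tool", "kwargs": {"rows": [[[0, 0, 5.06, 0, 0, 0.015, -0.02], [0, 0, 5.06, 0, 0, 0.02, -0.02], [0, 0, 5.06, 0, 0, 0.02, -0.02], [0, 0, 5.06, 0, 0, 0.02, -0.02], [0, 0, 5.06, 0, 0, 0.02, -0.02], [0, 0, 5.06, 0, 0, 0.02, -0.02], [0, 0, 5.06, 0, 0, 0.02, -0.02], [0, 0, 5.06, 0, 0, 0.015, -0.02]]]}}

```text
t: 2.1
tcp_pos: [0.444, -0.207, 0.0987]
tool_rot: [0.985, -0.174, -0.001, -0.0]
force: [0.5, -0.3, -0.4]
finger_gap: 0.488
gripper_force: 0.0
```

Call:
{"fn": "servo_tool", "kwargs": {"rows": [[[0, 0, 0, 0, 0, 0, -0.02], [0, 0, 0, 0, 0, 0.02, -0.02], [0, 0, 0, 0, 0, 0, -0.02]]]}}

```text
t: 2.35
tcp_pos: [0.4437, -0.2068, 0.0788]
tool_rot: [0.985, -0.171, -0.002, -0.001]
force: [-0.2, 0.2, -0.4]
finger_gap: 0.489
gripper_force: 0.0
```

```bash
python3 - <<'E'
from h import *
import cv2
s=manip.sense();print({k:s[k] for k in('t','tcp_pos','finger_gap','force')});M=R.from_quat(s['tool_rot']).as_matrix();print(M.round(4))
for n,(x,y) in(('top',(270,200)),('side',(180,170))):
    im=manip.snapshot(n);tip=s['tcp_pos']+M@[0,0,.019];print(n,[proj(n,tip+M@[0,d,0]).round(1) for d in(-.028,0,.028)])
    cv2.imwrite(f'pics/{n}1.png',cv2.resize(im[y:y+100 if n=='top' else y+150,x:x+130],None,fx=6 if n=='top' else 4,fy=6 if n=='top' else 4,interpolation=cv2.INTER_CUBIC))
E
```

```text
{'t': 2.35, 'tcp_pos': array([ 0.44374288, -0.20682019,  0.07883326]), 'finger_gap': 0.48896014731353515, 'force': array([-0.17610845,  0.22125905, -0.35332904])}
[[ 0.9419 -0.336  -0.003 ]
 [-0.336  -0.9419  0.0023]
 [-0.0036 -0.0012 -1.    ]]
top [array([310.9, 255.4]), array([323.4, 259.9]), array([336. , 264.4])]
side [array([227.2, 255.3]), array([222.8, 265.1]), array([218.2, 275.4])]
```

View pics/top1.png

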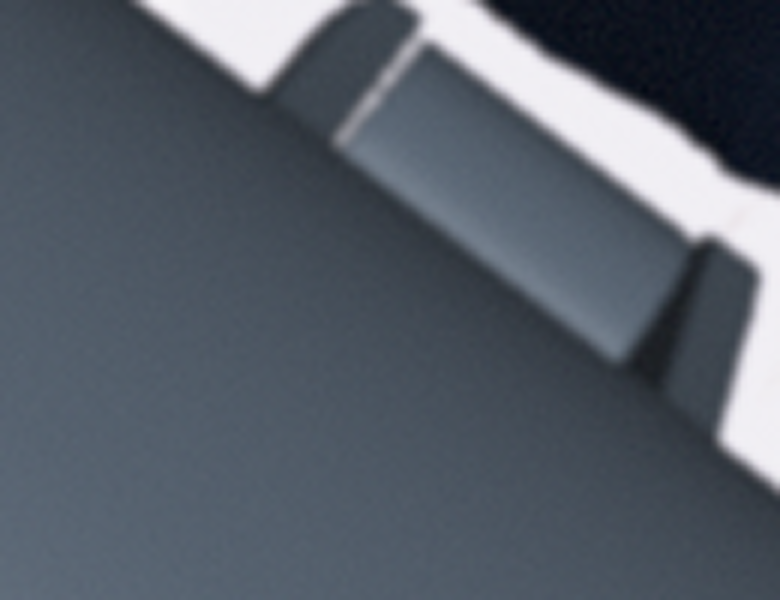

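View pics/side1.png

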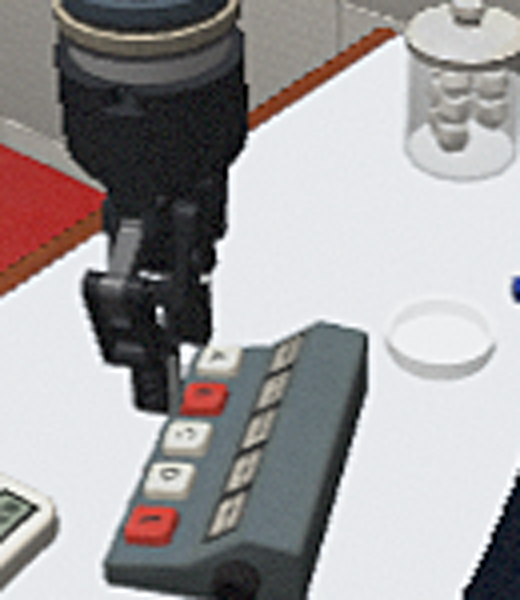

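The side view shows the right fingertip's end at about (217.5, 272) in the full image. That fits the prediction of (218, 275) with slightly less reach. I'll go lower and check against keys 2 and 4.

Call:
{"fn": "servo_tool", "kwargs": {"rows": [[[0, 0, 0, 0.0005, -0.0005, 0.01, -0.02], [0, 0, 0, 0.0005, -0.0005, 0.01, -0.02], [0, 0, 0, 0, 0, 0.005, -0.02], [0, 0, 0, 0, 0, 0, -0.02], [0, 0, 0, 0, 0, 0, -0.02]]]}}

```text
t: 2.87
tcp_pos: [0.4457, -0.2066, 0.055]
tool_rot: [0.985, -0.171, -0.0, -0.0]
force: [0.4, 0.2, 0.6]
finger_gap: 0.485
gripper_force: 0.0
```

```bash
python3 - <<'E'
from h import *
import cv2
s=manip.sense();print({k:s[k] for k in('t','tcp_pos','finger_gap','force')});M=R.from_quat(s['tool_rot']).as_matrix();print(M.round(4))
im=manip.snapshot('side');cv2.imwrite('pics/side2.png',cv2.resize(im[230:310,190:290],None,fx=7,fy=7,interpolation=cv2.INTER_CUBIC))
tip=s['tcp_pos']+M@[0,0,.016];print([proj('side',tip+M@[0,d,0]).round(1) for d in(-.028,0,.028)])
E
```

```text
{'t': 2.8667, 'tcp_pos': array([ 0.44571786, -0.20662104,  0.05497334]), 'finger_gap': 0.48466571765918587, 'force': array([0.35419591, 0.16979773, 0.62290227])}
[[ 9.412e-01 -3.377e-01 -8.000e-04]
 [-3.377e-01 -9.412e-01  6.000e-04]
 [-9.000e-04 -3.000e-04 -1.000e+00]]
[array([228.8, 263.6]), array([224.6, 273.4]), array([220. , 283.8])]
```

View pics/side2.png

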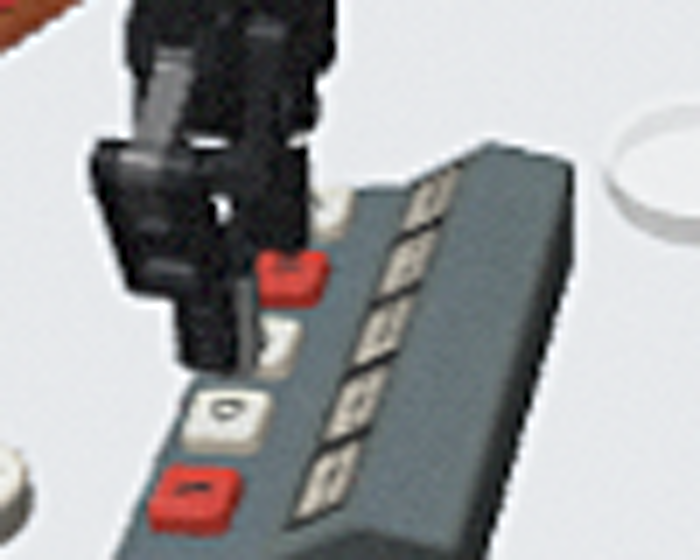

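The right tip's end is at (220, 283), as predicted, and it lines up with key 4 in y. I'll now descend in small steps and watch the force.

Call:
{"fn": "servo_tool", "kwargs": {"rows": [[[0, 0, 0, -0.0005, -0.0005, 0.003, -0.02], [0, 0, 0, -0.0005, 0, 0.003, -0.02], [0, 0, 0, 0, 0, 0.001, -0.02], [0, 0, 0, 0, 0, 0, -0.02]]]}}

```text
t: 3.25
tcp_pos: [0.4449, -0.2059, 0.0481]
tool_rot: [0.985, -0.172, -0.0, -0.0]
force: [0.1, -0.1, 0.4]
finger_gap: 0.494
gripper_force: 0.0
```

Call:
{"fn": "servo_tool", "kwargs": {"rows": [[[0, 0, 0, 0, 0, 0.001, -0.02], [0, 0, 0, 0, 0, 0, -0.02]]]}}

```text
t: 3.42
tcp_pos: [0.4451, -0.206, 0.0472]
tool_rot: [0.985, -0.171, -0.0, -0.0]
force: [-0.3, -0.3, 1.0]
finger_gap: 0.49
gripper_force: 0.0
```

Call:
{"fn": "servo_tool", "kwargs": {"rows": [[[0, 0, 0, 0, 0, 0.001, -0.02], [0, 0, 0, 0, 0, 0, -0.02]]]}}

```text
t: 3.58
tcp_pos: [0.4452, -0.206, 0.0463]
tool_rot: [0.985, -0.172, -0.0, -0.0]
force: [0.6, 0.2, 0.6]
finger_gap: 0.492
gripper_force: 0.0
```

Call:
{"fn": "servo_tool", "kwargs": {"rows": [[[0, 0, 0, 0, 0, 0.001, -0.02], [0, 0, 0, 0, 0, 0, -0.02]]]}}

```text
t: 3.75
tcp_pos: [0.4451, -0.206, 0.0452]
tool_rot: [0.985, -0.172, -0.0, -0.0]
force: [0.0, -0.4, 0.8]
finger_gap: 0.495
gripper_force: 0.0
```

Call:
{"fn": "servo_tool", "kwargs": {"rows": [[[0, 0, 0, 0, 0, 0.001, -0.02], [0, 0, 0, 0, 0, 0, -0.02]]]}}

```text
t: 3.92
tcp_pos: [0.4448, -0.2059, 0.0442]
tool_rot: [0.985, -0.171, -0.0, -0.0]
force: [-1.3, -0.1, 1.4]
finger_gap: 0.489
gripper_force: 0.7
```

Contact begins at a TCP height of about 0.044. I'll continue down.

Call:
{"fn": "servo_tool", "kwargs": {"rows": [[[0, 0, 0, 0, 0, 0.001, -0.02], [0, 0, 0, 0, 0, 0, -0.02]]]}}

```text
t: 4.08
tcp_pos: [0.4448, -0.2058, 0.0434]
tool_rot: [0.985, -0.171, -0.0, -0.0]
force: [-2.3, -0.5, 3.5]
finger_gap: 0.491
gripper_force: 2.2
```

Call:
{"fn": "servo_tool", "kwargs": {"rows": [[[0, 0, 0, 0, 0, 0.001, -0.02], [0, 0, 0, 0, 0, 0, -0.02]]]}}

```text
t: 4.25
tcp_pos: [0.4448, -0.2059, 0.0426]
tool_rot: [0.985, -0.171, -0.0, -0.0]
force: [-2.5, 0.0, 6.7]
finger_gap: 0.489
gripper_force: 3.8
```

Call:
{"fn": "servo_tool", "kwargs": {"rows": [[[0, 0, 0, 0, 0, 0.0008, -0.02], [0, 0, 0, 0, 0, 0, -0.02]]]}}

```text
t: 4.42
tcp_pos: [0.4448, -0.2059, 0.0421]
tool_rot: [0.985, -0.171, -0.0, -0.0]
force: [-3.8, 0.5, 9.2]
finger_gap: 0.485
gripper_force: 4.9
```

Call:
{"fn": "servo_tool", "kwargs": {"rows": [[[0, 0, 0, 0, 0, 0.001, -0.02], [0, 0, 0, 0, 0, 0, -0.02]]]}}

```text
t: 4.58
tcp_pos: [0.4448, -0.2059, 0.0413]
tool_rot: [0.985, -0.171, -0.0, 0.0]
force: [-2.5, 0.0, 12.0]
finger_gap: 0.488
gripper_force: 6.4
```

Call:
{"fn": "servo_tool", "kwargs": {"rows": [[[0, 0, 0, 0, 0, 0.0008, -0.02], [0, 0, 0, 0, 0, 0, -0.02]]]}}

```text
t: 4.75
tcp_pos: [0.4448, -0.2059, 0.0408]
tool_rot: [0.985, -0.171, -0.0, 0.0]
force: [-3.2, 0.7, 14.8]
finger_gap: 0.489
gripper_force: 7.5
```

Call:
{"fn": "servo_tool", "kwargs": {"rows": [[[0, 0, 0, 0, 0, 0.0008, -0.02], [0, 0, 0, 0, 0, 0, -0.02]]]}}

```text
t: 4.92
tcp_pos: [0.4448, -0.2059, 0.0405]
tool_rot: [0.985, -0.171, 0.0, 0.0]
force: [-3.9, 0.5, 16.6]
finger_gap: 0.49
gripper_force: 8.9
```

Call:
{"fn": "servo_tool", "kwargs": {"rows": [[[0, 0, 0, 0, 0, 0.001, -0.02], [0, 0, 0, 0, 0, 0, -0.02]]]}}

```text
t: 5.08
tcp_pos: [0.4448, -0.2059, 0.0403]
tool_rot: [0.985, -0.171, 0.0, 0.0]
force: [-3.9, 1.4, 25.3]
finger_gap: 0.494
gripper_force: 12.8
```

Call:
{"fn": "servo_tool", "kwargs": {"rows": [[[0, 0, 0, 0, 0, 0.001, -0.02], [0, 0, 0, 0, 0, 0, -0.02]]]}}

```text
t: 5.25
tcp_pos: [0.4448, -0.2059, 0.0402]
tool_rot: [0.985, -0.171, 0.001, 0.0]
force: [-7.2, 1.6, 32.9]
finger_gap: 0.486
gripper_force: 16.9
```

```bash
python3 - <<'E'
from h import *
import cv2
s=manip.sense();print({k:s[k] for k in('t','tcp_pos','finger_gap','force','ft_torque')});M=R.from_quat(s['tool_rot']).as_matrix();print('tool-frame moment',M.T@s['ft_torque'])
im=manip.snapshot('side');cv2.imwrite('pics/side3.png',cv2.resize(im[230:310,190:290],None,fx=7,fy=7,interpolation=cv2.INTER_CUBIC))
E
```

```text
{'t': 5.25, 'tcp_pos': array([ 0.44482569, -0.2059099 ,  0.04019998]), 'finger_gap': 0.48649267214207, 'force': array([-7.17056148,  1.61439418, 32.90754508]), 'ft_torque': array([0.26855741, 0.81056435, 0.00420011])}
tool-frame moment [-0.02084843 -0.85363793 -0.00478586]
```

View pics/side3.png

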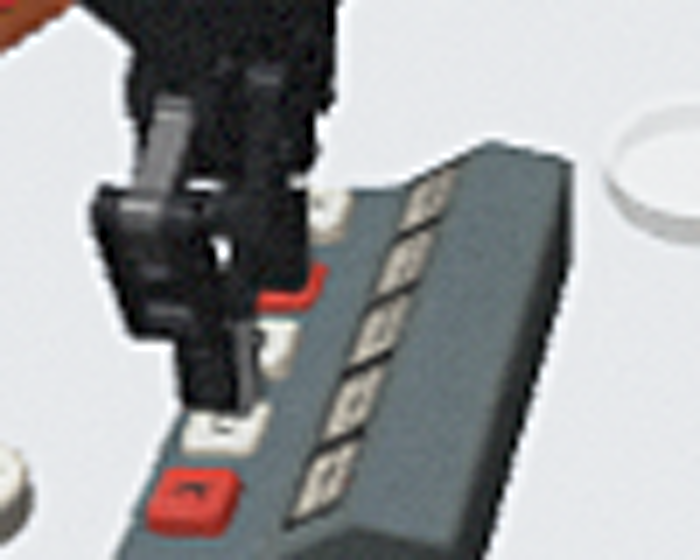

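The side view shows the right tip on key 4 and the left tip on key 2. Key 3, at (270, 345), is clear, the counter has not moved, and the force is symmetric and at the stop. I'll hold for over 2 s, slightly relaxed.

Call:
{"fn": "servo_tool", "kwargs": {"rows": [[[0, 0, 0, 0, 0, -0.0008, -0.02], [0, 0, 0, 0, 0, 0, -0.02], [0, 0, 0, 0, 0, 0, -0.02], [0, 0, 0, 0, 0, 0, -0.02], [0, 0, 0, 0, 0, 0, -0.02], [0, 0, 0, 0, 0, 0, -0.02], [0, 0, 0, 0, 0, 0, -0.02], [0, 0, 0, 0, 0, 0, -0.02]]]}}

```text
t: 5.97
tcp_pos: [0.4448, -0.2059, 0.0403]
tool_rot: [0.985, -0.171, 0.0, 0.0]
force: [-4.6, 0.9, 27.2]
finger_gap: 0.488
gripper_force: 13.7
```

Call:
{"fn": "servo_tool", "kwargs": {"rows": [[[0, 0, 0, 0, 0, 0, -0.02], [0, 0, 0, 0, 0, 0, -0.02], [0, 0, 0, 0, 0, 0, -0.02], [0, 0, 0, 0, 0, 0, -0.02], [0, 0, 0, 0, 0, 0, -0.02], [0, 0, 0, 0, 0, 0, -0.02], [0, 0, 0, 0, 0, 0, -0.02], [0, 0, 0, 0, 0, 0, -0.02]]]}}

```text
t: 6.63
tcp_pos: [0.4448, -0.2059, 0.0403]
tool_rot: [0.985, -0.171, 0.0, 0.0]
force: [-5.1, 1.9, 26.4]
finger_gap: 0.488
gripper_force: 13.7
```

Call:
{"fn": "servo_tool", "kwargs": {"rows": [[[0, 0, 0, 0, 0, 0, -0.02], [0, 0, 0, 0, 0, 0, -0.02], [0, 0, 0, 0, 0, 0, -0.02], [0, 0, 0, 0, 0, 0, -0.02], [0, 0, 0, 0, 0, 0, -0.02], [0, 0, 0, 0, 0, 0, -0.02], [0, 0, 0, 0, 0, 0, -0.02], [0, 0, 0, 0, 0, 0, -0.02]]]}}

```text
t: 7.3
tcp_pos: [0.4448, -0.2059, 0.0403]
tool_rot: [0.985, -0.171, 0.0, 0.0]
force: [-4.6, 1.5, 26.7]
finger_gap: 0.491
gripper_force: 13.7
```

Call:
{"fn": "servo_tool", "kwargs": {"rows": [[[0, 0, 0, 0, 0, 0, -0.02], [0, 0, 0, 0, 0, 0, -0.02], [0, 0, 0, 0, 0, 0, -0.02], [0, 0, 0, 0, 0, 0, -0.02]]]}}

```text
t: 7.63
tcp_pos: [0.4448, -0.2059, 0.0403]
tool_rot: [0.985, -0.171, 0.0, 0.0]
force: [-5.1, 1.4, 26.0]
finger_gap: 0.488
gripper_force: 13.7
```

Now I'll let the keys up, rise about 30 mm, and move 84 mm left so that the right finger is over key 1.

Call:
{"fn": "servo_tool", "kwargs": {"rows": [[[0, 0, 0, 0, 0, -0.003, -0.02], [0, 0, 0, 0, 0, -0.005, -0.02], [0, 0, 0, 0, 0, -0.01, -0.02], [0, 0, 0, 0, 0, -0.01, -0.02], [0, 0, 0, 0, 0, 0, -0.02], [0, 0, 0, 0, 0, 0, -0.02]]]}}

```text
t: 8.13
tcp_pos: [0.4458, -0.2064, 0.0663]
tool_rot: [0.985, -0.171, 0.001, 0.0]
force: [1.1, -0.1, -0.5]
finger_gap: 0.489
gripper_force: 0.0
```

Call:
{"fn": "servo_tool", "kwargs": {"rows": [[[0, 0, 0, 0, -0.014, 0, -0.02], [0, 0, 0, 0, -0.014, 0, -0.02], [0, 0, 0, 0, -0.014, 0, -0.02], [0, 0, 0, 0, -0.014, 0, -0.02], [0, 0, 0, 0, -0.014, 0, -0.02], [0, 0, 0, 0, -0.014, 0, -0.02], [0, 0, 0, 0, 0, 0, -0.02], [0, 0, 0, 0, 0, 0, -0.02]]]}}

```text
t: 8.8
tcp_pos: [0.4735, -0.1265, 0.0653]
tool_rot: [0.985, -0.171, -0.0, -0.0]
force: [-0.4, -0.5, 0.8]
finger_gap: 0.488
gripper_force: 0.0
```

```bash
python3 - <<'E'
from h import *
import cv2
s=manip.sense();M=R.from_quat(s['tool_rot']).as_matrix();print(s['t'],s['tcp_pos'],s['force'],M.round(4))
C=np.array([.4476,-.207,0]);a=np.radians(70.2);k1=C+.056*np.array([np.cos(a),np.sin(a),0]);f=s['tcp_pos']+M@[0,.028,.016]
print('finger-key1 in tool axes',(M.T@(f-k1)).round(4), f)
im=manip.snapshot('side');cv2.imwrite('pics/side4.png',cv2.resize(im[210:310,190:290],None,fx=6,fy=6,interpolation=cv2.INTER_CUBIC))
E
```

```text
8.8 [ 0.47345697 -0.12649905  0.06532606] [-0.39270333 -0.53825847  0.76391585] [[ 9.418e-01 -3.362e-01 -6.000e-04]
 [-3.362e-01 -9.418e-01  2.000e-04]
 [-7.000e-04  0.000e+00 -1.000e+00]]
finger-key1 in tool axes [-0.0029 -0.0005 -0.0493] [ 0.46403227 -0.15286574  0.04932692]
```

View pics/side4.png

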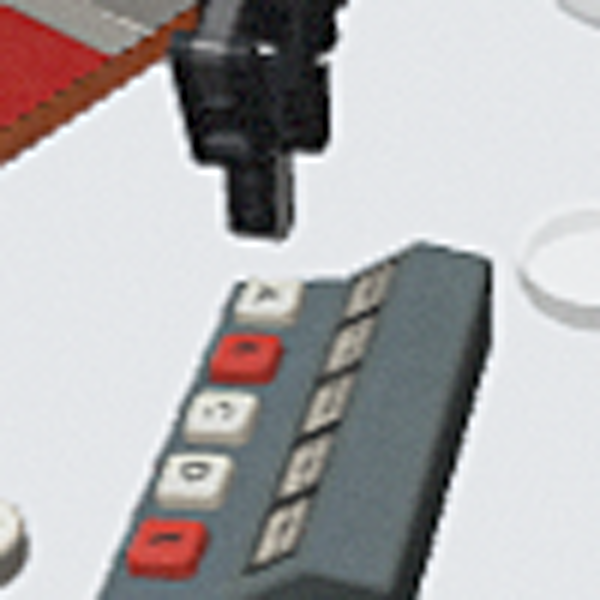

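All five keys are up and the right finger stands over key 1, at about (267, 298) in the crop. Descending now.

Call:
{"fn": "servo_tool", "kwargs": {"rows": [[[0, 0, 0, 0, 0, 0.008, -0.02], [0, 0, 0, 0, 0, 0.008, -0.02], [0, 0, 0, 0, 0, 0.004, -0.02], [0, 0, 0, 0, 0, 0, -0.02]]]}}

```text
t: 9.18
tcp_pos: [0.4726, -0.1272, 0.0444]
tool_rot: [0.985, -0.172, -0.001, -0.0]
force: [0.1, -0.9, 0.8]
finger_gap: 0.493
gripper_force: 0.1
```

Call:
{"fn": "servo_tool", "kwargs": {"rows": [[[0, 0, 0, 0, 0, 0.001, -0.02], [0, 0, 0, 0, 0, 0.001, -0.02], [0, 0, 0, 0, 0, 0, -0.02]]]}}

```text
t: 9.43
tcp_pos: [0.473, -0.127, 0.0437]
tool_rot: [0.985, -0.172, -0.0, -0.0]
force: [-2.1, -1.4, 2.2]
finger_gap: 0.49
gripper_force: 0.9
```

Call:
{"fn": "servo_tool", "kwargs": {"rows": [[[0, 0, 0, 0, 0, 0.001, -0.02], [0, 0, 0, 0, 0, 0.001, -0.02], [0, 0, 0, 0, 0, 0, -0.02]]]}}

```text
t: 9.68
tcp_pos: [0.4732, -0.1269, 0.042]
tool_rot: [0.985, -0.171, -0.0, 0.0]
force: [-2.7, -0.6, 4.2]
finger_gap: 0.489
gripper_force: 2.6
```

Call:
{"fn": "servo_tool", "kwargs": {"rows": [[[0, 0, 0, 0, 0, 0.001, -0.02], [0, 0, 0, 0, 0, 0.001, -0.02], [0, 0, 0, 0, 0, 0, -0.02]]]}}

```text
t: 9.93
tcp_pos: [0.4733, -0.1269, 0.0404]
tool_rot: [0.985, -0.171, -0.0, 0.0]
force: [-3.5, -1.1, 9.7]
finger_gap: 0.484
gripper_force: 4.8
```

Call:
{"fn": "servo_tool", "kwargs": {"rows": [[[0, 0, 0, 0, 0, 0.001, -0.02], [0, 0, 0, 0, 0, 0, -0.02], [0, 0, 0, 0, 0, 0, -0.02]]]}}

```text
t: 10.18
tcp_pos: [0.4732, -0.1269, 0.0401]
tool_rot: [0.985, -0.171, 0.0, 0.0]
force: [-3.9, -0.1, 15.6]
finger_gap: 0.491
gripper_force: 7.9
```

At 15.6 N the force has passed the spring's 8 N, so the key is on its stop. I'll hold briefly and then draw back.

Call:
{"fn": "servo_tool", "kwargs": {"rows": [[[0, 0, 0, 0, 0, 0, -0.02], [0, 0, 0, 0, 0, 0, -0.02], [0, 0, 0, 0, 0, 0, -0.02], [0, 0, 0, 0, 0, 0, -0.02]]]}}

```text
t: 10.52
tcp_pos: [0.4732, -0.1269, 0.0402]
tool_rot: [0.985, -0.171, 0.0, 0.0]
force: [-4.1, -0.3, 15.8]
finger_gap: 0.49
gripper_force: 7.9
```

Call:
{"fn": "servo_tool", "kwargs": {"rows": [[[0, 0, 0, 0, 0, -0.003, -0.02], [0, 0, 0, 0, 0, -0.006, -0.02], [0, 0, 0, 0, 0, -0.015, -0.02], [0, 0, 0, 0, 0, -0.02, -0.02], [0, 0, 0, 0, 0, -0.02, -0.02], [0, 0, 0, 0, 0, -0.02, -0.02], [0, 0, 0, 0, 0, -0.02, -0.02], [0, 0, 0, 0, 0, 0, -0.02]]]}}

```text
t: 11.18
tcp_pos: [0.4762, -0.1279, 0.146]
tool_rot: [0.985, -0.171, 0.004, 0.001]
force: [-0.6, 0.9, -0.1]
finger_gap: 0.49
gripper_force: 0.0
```

Call:
{"fn": "servo_tool", "kwargs": {"rows": [[[0, 0, 0, 0, 0, 0, -0.02], [0, 0, 0, 0, 0, 0, -0.02], [0, 0, 0, 0, 0, 0, -0.02], [0, 0, 0, 0, 0, 0, -0.02]]]}}

```text
t: 11.52
tcp_pos: [0.473, -0.1267, 0.1416]
tool_rot: [0.985, -0.172, -0.001, -0.0]
force: [0.4, -1.1, -0.1]
finger_gap: 0.49
gripper_force: 0.0
```

```bash
python3 - <<'E'
from h import *
import cv2
im=manip.snapshot('side');cv2.imwrite('pics/side5.png',im)
E
```

```text
(no output)
```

View pics/side5.png

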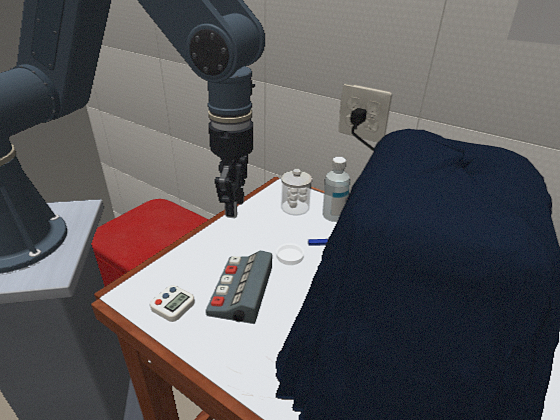

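The counter (240, 285), the timer and the dish are where they began. All keys are up and the tool is clear.

```bash
python3 -c "
from station import manip
print(manip.sign_off())"
```

```text
the job is handed in; nothing more can be done
None
```

I pressed keys 2 and 4 together to their stops, held them for over two seconds and let them up, then tapped key 1 alone to its stop and drew back. In the last picture the counter and the things in view were where they began. I handed the job in; sign-off returned no verdict.

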